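# Lock the spice jar into its travel holder

### The job

Get the glass spice jar ready for the road: gently push it along the channel of its holder, neither squeezing or ramming it hard nor lifting it out, until it drops upright into the sunk ring, wherever the ring has been set. Then swing the holder's hold-down lever all the way down over the jar's lid to lock it in, let go, and leave the tin, the mug and the salt shaker where they stand.

Things in the scene. Friction and masses are not known exactly. Their poses are not given: they have to be found in the camera images.
- holder: fixed wooden holder on the worktop, a straight channel: two parallel rails 300 mm long, 12 mm wide, 47 mm apart inside, tops 42 mm above the worktop. Origin on the worktop under the channel's middle; x runs along the channel from the open end, where the jar starts, to the lever end; z up
- open_end (a point): point of the holder at the open end of the channel, x = -150 mm from its middle, at deck height. A white insert lies between the rails; its deck, 30 mm above the worktop, carries the jar. The insert is fixed anywhere along the channel and its place is not reported: its sunk round ring is centred on the midline, somewhere from x = 0 to x = +60 mm of the holder
- lever_end (a point): point of the holder at its other end, x = +150 mm, at deck height. The ring before it: bore 47 mm, 10 mm deep. Pushed 20 to 35 mm above the deck, the jar slides with about 1 N, drops 10 mm into the ring and stops at the ring's far wall and at a rubber bumper 40 to 70 mm above the deck. The lever's pivot: 58 mm beyond the ring's centre along +x, on the midline, 135 mm above the worktop
- jar_center (a point): centre, half-way up, of the spice jar: a round glass jar with a dark screw lid, 41 mm across, 105 mm tall, about 0.1 kg, standing loose and upright in the channel at the open end, its own z up. 82.5 mm above the worktop while it stands on the deck, 72.5 mm when it is down in the ring
- jar: the same spice jar as a  origin at the centre of its underside, z up along its axis; glass, not to be pressed with over 60 N
- lever (a joint): hold-down lever, rad: 0 = upright, grows as it swings down towards the open end, 1.57 = level over the jar's lid, locked at its stop. Steel bar with black rubber end, 22 mm wide, 12 mm thick, reaching 85 mm from its pivot; locked, its top face is 141 mm up. Stiff hinge (0.25 N m), stays where left; free space behind it. Cannot go fully down over a jar that is not in the ring
- tin: bystander: food tin, 75 mm across, 110 mm tall, origin at the centre of its underside
- cup: bystander: cream mug, 84 x 123 x 91 mm, origin at the centre of its underside
- salt: bystander: salt shaker, 44 mm across, 90 mm tall, origin at the centre of its underside
Not all that is in view belongs to the job. Leave any orange or purple look-alike of the jar alone.

How it is judged:
By the outcome, as a careful person would: the job done as asked, in the order asked, and still so for the second after the job is handed in, with the robot touching nothing.
It also fails if it takes over 54 s, if anything falls off the work surface, if the arm or the gripper's body presses on something with over 40 N, if the wrist force passes 120 N, or if a joint passes its speed limit or range.

### The arm

A 7-joint arm with a two-finger parallel gripper is mounted at the origin on a cart in front of the work surface, level with it; the furniture and walls round the work are solid. World frame = base frame: x ahead of the robot, y to its left, z up, the work surface at z = 0. Lengths are in m, angles in rad, forces in N, time in s.
With the tool pointing down it reaches from about 0.35 to 0.9 m from the base axis. Payload 19.9 kg.
Tool frame: the origin (TCP) lies midway between the tips of the shut fingers; the grasp point (between the pads) lies manip.hold_point_z behind it (manip.hold_point_z is the distance from the TCP to the grasp point, in m); z points along the fingers, y is the line along which they close (so a half turn about z gives the same grasp; the last joint's range is limited). The gripper opens to 94 mm and grips with 3 to 60 N. Pads are 16 mm wide; open, the fingers measure 119 mm over their backs; the gripper's body (75 mm by 177 mm) begins 78 mm behind the grasp point.
Start: joints at [1.296, 0.417, -0.01, 1.614, 0.005, 1.111, -0.053], TCP at [0.144, -0.608, 0.205] pointing down, gripper open.
Joint ranges: [-2.81, 2.81], [-0.39, 2.02], [-1.27, 1.25], [0.06, 2.57], [-1.19, 4.33], [0.19, 2], [-2.82, 2.82]. Speed limits (rad/s): [1.89, 1.89, 2.39, 2.39, 3.01, 3.01, 3.01].

### API

Orientations are given as a rotation vector (axis times angle).
In Python, from cell import manip gives the robot as it stands. The module is installed in compiled form; this text tells all that it offers.
- The arm moves only by the tool send_rows, never from a script. Its argument "motion" is a list of rows, each a list of 3 entries, a list of its own where there are three numbers: the closure, from 0 (fully open) to 1 (shut), then the shift along the tool's x, y, z as a fraction of full scale, then the turn, a rotation vector about the tool's x, y, z as a fraction of full scale. In form: [[claw, [dx, dy, dz], [rx, ry, rz]], ...]. A call has 1 to 12 rows; each row is the pose to reach, as a shift and turn from the pose commanded when the call began, along the tool's axes at that moment, turning the shorter way round; what a row does not reach only later rows make up. Full scale, the value 1, is 0.3 m for a shift and 360 degrees for a turn. A row lasts 1/8 s, in which the tool goes at most 62.5 mm and 10.7 degrees, less where a joint would pass 70% of its speed; a pose out of reach is approached as far as the arm can. A call with a number of a shift or a turn outside -1 to 1 is refused whole. A call with a gripper value outside its range is refused whole. The fingers move at their own pace and stop on an object; "force" is the grip in N (left out, the last holds). Time passes only in rows, so rows that repeat a pose let the fingers close. It gives the time, the measured TCP pose, the force, the opening and the grip force at its end, in the units of the state.
- manip.sense(): the state, without advancing time (a new reading comes with each control period).
- manip.read_camera(name): name is "scene" or "side" or "wrist"; returns the picture (400x640x3 uint8, blue, green, red); there is no depth.
- manip.camera_params(name): a dict with "vertical_fov" (degrees; the focal length in pixels is half the picture's height over the tangent of half this angle, whatever the lens; pixels are square), "cx", "cy" (the principal point, pixels), "extrinsics" (4x4, takes a point from camera to world coordinates). Camera axes: x right, y up, looking along -z (the intrinsics and any distortion apply to the point x, -y, -z); pixel columns grow to the right and rows downward; lengths in m; the calibration is good to about 2 mm. The wrist camera is an equidistant fisheye: a pixel r from the principal point sees the ray r / f radians off the axis. A picture is of the moment at which its call begins: read the wrist's pose just before it. camera_params takes no time and is no camera call; for the wrist camera it gives the pose at the moment of the call.
- manip.job_done(): hands the job in; it is judged then, once.
The state is a dict: "time_s": time; "joints": joint angles; "qd": joint speeds; "effort": joint torques, N m; "tool_pos": TCP position; "tcp_rot": TCP orientation; "wrist_force": force on the tool from outside, world axes, zero at the start; "moment": the same for the moment, N m; "width": finger opening in m; "finger_force": force on a finger pad.
Only numpy, scipy, OpenCV 4.12 (cv2) and the standard library are available. Lean on these libraries where they do the work, as an engineer would, in place of code of your own. Each camera call takes 0.05 s, during which the arm holds its last target. There are 200 camera calls.

## Working session

There is one attempt and no reset: what is moved stays moved. The work goes in short steps, Python scripts to look and compute and a tool call to move; the robot and the scene stay as the last step left them, time stands still between calls to the robot, and variables do not carry over. Pictures are saved under pics/ and viewed, at most 12 in all, crops included, and the job is handed in when it is done.

Besides the shell and the picture viewer there is one more tool, called after ">>>" as name(argument=value, ...) on one line, values as JSON. send_rows: Moves the arm, as the interface text tells. Its arguments: {"type":"object","properties":{"motion":{"type":"array"},"force":{"type":"number"}},"required":["motion"]}

```bash
mkdir -p pics; cat > h.py <<'E'
import numpy as np, cv2
from scipy.spatial.transform import Rotation as R
from cell import manip
def snap(n,f):
    P=manip.camera_params(n); im=manip.read_camera(n); cv2.imwrite('pics/'+f+'.png',im); np.save('pics/'+f+'.npy',P['extrinsics']); return P,im
def ray(P,u,v,fish=False):
    f=200/np.tan(np.radians(P['vertical_fov'])/2); a=np.array([u-P['cx'],v-P['cy']])
    if fish:
        r=np.hypot(*a); t=r/f; d=np.array([a[0]/r*np.sin(t),-a[1]/r*np.sin(t),-np.cos(t)])
    else: d=np.array([a[0]/f,-a[1]/f,-1.])
    E=np.array(P['extrinsics']); return E[:3,3],E[:3,:3]@d
def onz(P,u,v,z,fish=False):
    o,d=ray(P,u,v,fish); return o+d*(z-o[2])/d[2]
def proj(P,X,fish=False):
    f=200/np.tan(np.radians(P['vertical_fov'])/2); E=np.array(P['extrinsics']); c=E[:3,:3].T@(np.array(X)-E[:3,3]); p=np.array([c[0],-c[1]]);
    if fish:
        t=np.arctan2(np.hypot(*p),-c[2]); q=p/np.hypot(*p)*t*f
    else: q=p/-c[2]*f
    return q+[P['cx'],P['cy']]
E
python3 - <<'E'
from h import *
np.set_printoptions(precision=4,suppress=True)
for n in('scene','side','wrist'):
    P,im=snap(n,n+'0'); print(n,P)
print(manip.hold_point_z, manip.sense())
E
```

```text
scene {'vertical_fov': 42.32230107367614, 'cx': 318.53482876816423, 'cy': 196.20561123503012, 'extrinsics': array([[-0.8355,  0.3858, -0.3913,  0.0376],
       [-0.5495, -0.5861,  0.5954,  0.675 ],
       [ 0.0004,  0.7125,  0.7017,  1.0564],
       [ 0.    ,  0.    ,  0.    ,  1.    ]])}
side {'vertical_fov': 54.85319846971614, 'cx': 315.8071029909645, 'cy': 194.45094242127823, 'extrinsics': array([[-0.8638,  0.215 , -0.4557,  0.0862],
       [-0.5034, -0.3299,  0.7986,  0.6932],
       [ 0.0214,  0.9192,  0.3932,  0.5065],
       [ 0.    ,  0.    ,  0.    ,  1.    ]])}
wrist {'vertical_fov': 65.70646984690485, 'cx': 319.182757064552, 'cy': 202.64541150768244, 'extrinsics': array([[ 0.2298,  0.9341,  0.2732,  0.2237],
       [-0.9732,  0.2207,  0.0642, -0.5885],
       [-0.0003, -0.2806,  0.9598,  0.3826],
       [ 0.    ,  0.    ,  0.    ,  1.    ]])}
0.0188 {'time_s': 0.15, 'joints': array([ 1.2965,  0.4179, -0.0103,  1.614 ,  0.0047,  1.1107, -0.053 ]), 'qd': array([ 0.0009, -0.0012, -0.0014, -0.0029,  0.0015,  0.0004,  0.0009]), 'effort': array([  0.0008, -85.1535,   0.6387, -42.6132,  -0.0489,   0.0172,
         0.    ]), 'tool_pos': array([ 0.1441, -0.6079,  0.205 ]), 'tcp_rot': array([-3.1194, -0.3648,  0.0003]), 'wrist_force': array([-0.6253, -0.3847,  0.5808]), 'moment': array([-0.0588, -0.0233, -0.0507]), 'finger_force': 0.0, 'width': 0.09381870399077309}
```

View pics/scene0.png

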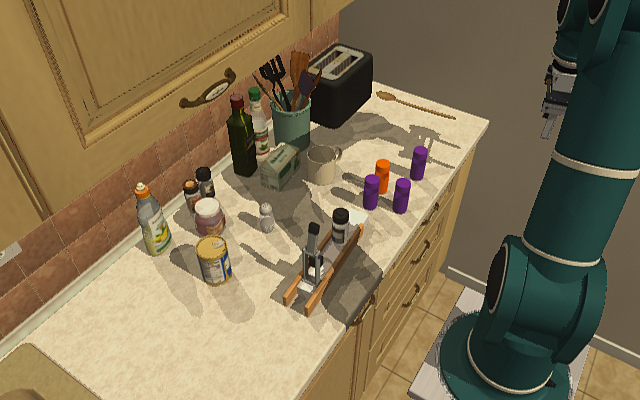

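View pics/side0.png

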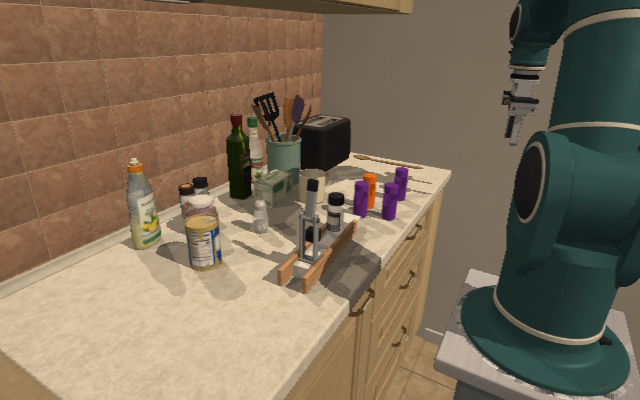

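Candidates for the jar in the scene view are the dark-lidded jar in the channel (340,226), the spice jars at the wall (190,193) and (205,181), the purple ones at (371,191), (401,195) and (418,163), and the orange one at (383,176). The description picks (340,226): it stands in the channel, at the end away from the lever at (313,255). One close crop will check this.

```bash
python3 - <<'E'
import cv2,numpy as np
a=cv2.imread('pics/scene0.png')[200:320,270:400]; b=cv2.imread('pics/side0.png')[170:295,265:370]
a=cv2.resize(a,(390*1,360),interpolation=cv2.INTER_CUBIC)
a=cv2.resize(cv2.imread('pics/scene0.png')[200:320,275:375],(500,600),interpolation=cv2.INTER_CUBIC)
cv2.imwrite('pics/c1.png',a)
cv2.imwrite('pics/c2.png',cv2.resize(b,(504,600),interpolation=cv2.INTER_CUBIC))
E
```

```text
(no output)
```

View pics/c1.png

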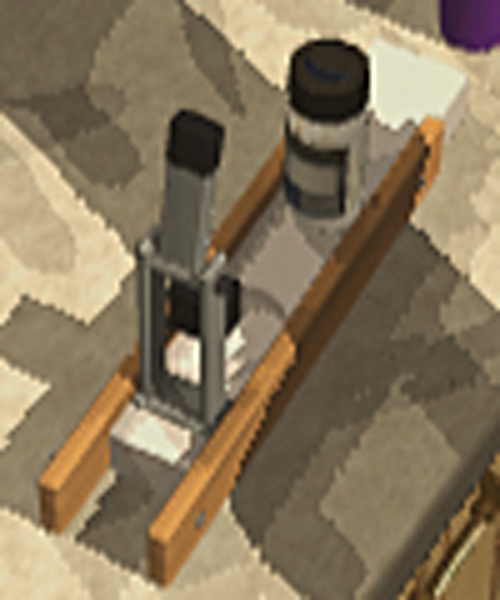

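View pics/c2.png

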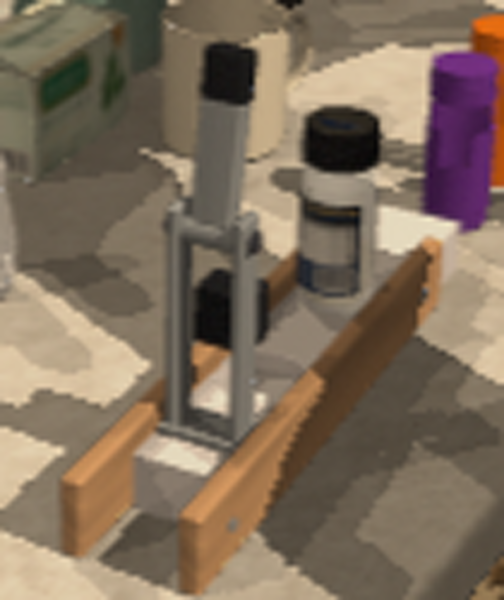

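```bash
cat > m.py <<'E'
from h import *
np.set_printoptions(precision=4,suppress=True)
PS=manip.camera_params('scene');PD=manip.camera_params('side')
s=lambda u,v:(275+u/5,200+v/5); d=lambda u,v:(265+u/4.8,170+v/4.8)
for P,f,pts in((PS,s,dict(Lo=(40,485),Ro=(167,545),Rf=(443,122),Ri=(425,120))),(PD,d,dict(Lo=(63,480),Ro=(197,527),Rf=(441,242),Ri=(425,238)))):
    for k,p in pts.items(): print(k,onz(P,*f(*p),.042))
# jar lid top z=.135 and pivot z=.135
print('lid',onz(PS,*s(329,63),.135),onz(PD,*d(342,120),.135))
print('pivot',onz(PS,*s(182,263),.135),onz(PD,*d(215,232),.135))
print('jar base',onz(PS,*s(318,205),.03),onz(PD,*d(333,283),.03))
print('ring?',onz(PS,*s(262,318),.03))
E
python3 m.py
```

```text
Lo [0.4884 0.1401 0.042 ]
Ro [0.4205 0.1345 0.042 ]
Rf [ 0.4451 -0.1625  0.042 ]
Ri [ 0.4538 -0.1585  0.042 ]
Lo [0.4882 0.1405 0.042 ]
Ro [0.4206 0.1389 0.042 ]
Rf [ 0.4444 -0.1582  0.042 ]
Ri [ 0.454  -0.1578  0.042 ]
lid [ 0.4741 -0.089   0.135 ] [ 0.4731 -0.0858  0.135 ]
pivot [0.4641 0.0557 0.135 ] [0.4622 0.058  0.135 ]
jar base [ 0.4752 -0.0859  0.03  ] [ 0.4828 -0.1035  0.03  ]
ring? [ 0.4596 -0.0076  0.03  ]
```

```bash
cat >> h.py <<'E'
np.set_printoptions(precision=4,suppress=True)
ex=np.array([-.081,.9967,0]);ey=np.array([-.9967,-.081,0]);C=np.array([.4665,-.011,0]);Z=np.array([0,0,1.])
def hold(X): d=np.array(X)-C; return np.array([d@ex,d@ey,d[2]])
def to(s,t,z,tilt=0,base=None):
    """row numbers from pose base (pos,rotvec) or the measured one to holder (s,t,z)"""
    S=manip.sense(); p,r=(S['tool_pos'],S['tcp_rot']) if base is None else base
    R0=R.from_rotvec(r); a=np.radians(tilt)
    x=np.cos(a)*ex+np.sin(a)*Z; zz=np.sin(a)*ex-np.cos(a)*Z
    R1=R.from_matrix(np.stack([x,np.cross(zz,x),zz],1)); P=C+s*ex+t*ey+z*Z
    print('shift',R0.inv().apply(P-p)/.3,'turn',(R0.inv()*R1).as_rotvec()/(2*np.pi)); return P,R1.as_rotvec()
def st():
    S=manip.sense(); print('t',S['time_s'],'hold',hold(S['tool_pos']),'F',S['wrist_force'],'w',S['width'])
E
python3 - <<'E'
from h import *
P=manip.camera_params('scene')
for p in((371,208),(401,211),(418,178),(383,192),(322,183),(266,230),(216,280)): X=onz(P,*p,0); print(p,X,hold(X))
to(-.15,0,.25,0); to(-.15,0,.25,20)
E
```

```text
(371, 208) [ 0.4757 -0.2636  0.    ] [-0.2525  0.0113  0.    ]
(401, 211) [ 0.399 -0.3    0.   ] [-0.2826  0.0907  0.    ]
(418, 178) [ 0.4188 -0.4523  0.    ] [-0.436   0.0833  0.    ]
(383, 192) [ 0.4783 -0.3403  0.    ] [-0.3292  0.0149  0.    ]
(322, 183) [ 0.6491 -0.2742  0.    ] [-0.2771 -0.1607  0.    ]
(266, 230) [ 0.6744 -0.0326  0.    ] [-0.0384 -0.2055  0.    ]
(216, 280) [0.6769 0.1692 0.    ] [ 0.1625 -0.2243  0.    ]
shift [ 1.4291 -1.1938 -0.1491] turn [-0.0001 -0.0001 -0.2259]
shift [ 1.4291 -1.1938 -0.1491] turn [ 0.0393  0.0458 -0.2234]
```

>>> send_rows(motion=[[1, [0.1, -0.08, -0.15], [0, 0, -0.02]], [1, [1, -0.835, -0.2], [0, 0, -0.158]], [1, [1, -0.835, -0.2], [0, 0, -0.158]], [1, [1, -0.835, -0.2], [0, 0, -0.158]], [1, [1, -0.835, -0.2], [0, 0, -0.158]], [1, [1, -0.835, -0.2], [0, 0, -0.158]], [1, [1, -0.835, -0.2], [0, 0, -0.158]], [1, [1, -0.835, -0.2], [0, 0, -0.158]], [1, [1, -0.835, -0.2], [0, 0, -0.158]], [1, [1, -0.835, -0.2], [0, 0, -0.158]]], force=20)

```text
time_s: 1.4
tool_pos: [0.3776, -0.2961, 0.2652]
tcp_rot: [-2.571, -1.804, 0.0]
wrist_force: [0.1, 0.1, -0.9]
width: 0.0006
finger_force: 0.0
```

```bash
python3 -c "
from h import *
st(); to(-.15,0,.22,20)"
```

```text
t 1.4 hold [-0.2769  0.1117  0.2652] F [ 0.1241  0.0565 -0.8919] w 0.0006237876720338761
shift [0.5395 0.1632 0.1508] turn [ 0.0118  0.0547 -0.0675]
```

>>> send_rows(motion=[[1, [0.54, 0.163, 0.15], [0.0118, 0.0547, -0.0675]], [1, [0.54, 0.163, 0.15], [0.0118, 0.0547, -0.0675]], [1, [0.54, 0.163, 0.15], [0.0118, 0.0547, -0.0675]], [1, [0.54, 0.163, 0.15], [0.0118, 0.0547, -0.0675]], [1, [0.54, 0.163, 0.15], [0.0118, 0.0547, -0.0675]], [1, [0.54, 0.163, 0.15], [0.0118, 0.0547, -0.0675]]])

```text
time_s: 2.15
tool_pos: [0.4787, -0.1604, 0.2209]
tcp_rot: [-1.944, -2.108, -0.342]
wrist_force: [0.7, -0.9, -0.4]
width: 0.0
finger_force: 0.0
```

```bash
python3 -c "
from h import *
st(); P,im=snap('wrist','w1')
for X in ((-.077,0,.135),(.068,0,.135),(-.15,.0235,.042),(.15,.0235,.042),(-.15,-.0235,.042),(.15,-.0235,.042),(.01,0,.03)): print(X,proj(P,C+X[0]*ex+X[1]*ey+X[2]*Z,True))
print(P); to(-.135,0,.052,20)"
```

```text
t 2.15 hold [-0.1499 -0.0001  0.2209] F [ 0.6827 -0.874  -0.3731] w 4.9588044243557914e-05
(-0.077, 0, 0.135) [319.0691 160.698 ]
(0.068, 0, 0.135) [318.9302  29.3363]
(-0.15, 0.0235, 0.042) [299.6303 235.7427]
(0.15, 0.0235, 0.042) [302.4393  21.2466]
(-0.15, -0.0235, 0.042) [338.548  235.6984]
(0.15, -0.0235, 0.042) [335.2984  21.2246]
(0.01, 0, 0.03) [318.9517 111.7984]
{'vertical_fov': 65.70646984690485, 'cx': 319.182757064552, 'cy': 202.64541150768244, 'extrinsics': array([[ 0.9968, -0.0798,  0.004 ,  0.4771],
       [ 0.0799,  0.9949, -0.0618, -0.1438],
       [ 0.001 ,  0.0619,  0.9981,  0.4159],
       [ 0.    ,  0.    ,  0.    ,  1.    ]])}
shift [-0.1455 -0.001   0.5464] turn [0.0001 0.0003 0.0001]
```

View pics/w1.png

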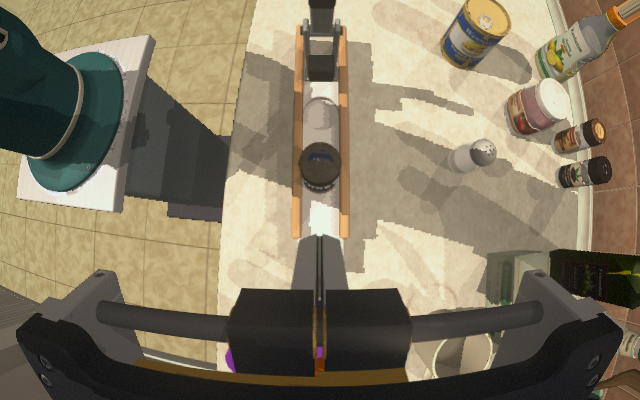

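The wrist view shows the jar lid at (320,162), the ring at (321,111) against a predicted (319,112), the bumper and lever at (320,55), and the channel midline at about 321. The model fits to about 2 mm, so I'm going down behind the jar.

>>> send_rows(motion=[[1, [-0.05, 0, 0.2], [0, 0, 0]], [1, [-0.1, 0, 0.38], [0, 0, 0]], [1, [-0.13, 0, 0.49], [0, 0, 0]], [1, [-0.1455, 0, 0.546], [0, 0, 0]], [1, [-0.1455, 0, 0.546], [0, 0, 0]]])

```text
time_s: 2.82
tool_pos: [0.4778, -0.1445, 0.0516]
tcp_rot: [-1.94, -2.108, -0.342]
wrist_force: [-0.7, 0.4, 0.3]
width: 0.0004
finger_force: 0.0
```

```bash
python3 -c "
from h import *
st(); to(-.05,0,.052,20)"
```

```text
t 2.825 hold [-0.134  -0.0005  0.0516] F [-0.7107  0.3979  0.2884] w 0.00044259379206101527
shift [ 0.2635 -0.0011  0.0946] turn [-0.0001 -0.      0.0003]
```

>>> send_rows(motion=[[1, [0.025, 0, 0.0091], [0, 0, 0]], [1, [0.05, 0, 0.0182], [0, 0, 0]], [1, [0.069, 0, 0.025], [0, 0, 0]], [1, [0.0815, 0, 0.0296], [0, 0, 0]], [1, [0.094, 0, 0.0342], [0, 0, 0]], [1, [0.1065, 0, 0.0388], [0, 0, 0]], [1, [0.119, 0, 0.0433], [0, 0, 0]], [1, [0.1316, 0, 0.0479], [0, 0, 0]], [1, [0.144, 0, 0.0524], [0, 0, 0]], [1, [0.1566, 0, 0.057], [0, 0, 0]], [1, [0.169, 0, 0.0615], [0, 0, 0]], [1, [0.1816, 0, 0.0661], [0, 0, 0]]])

```text
time_s: 4.32
tool_pos: [0.4731, -0.0863, 0.0516]
tcp_rot: [-1.94, -2.109, -0.343]
wrist_force: [0.2, -0.4, 0.7]
width: 0.0005
finger_force: 0.3
```

```bash
python3 -c "
from h import *
st(); P,im=snap('side','s1'); cv2.imwrite('pics/s1c.png',cv2.resize(im[130:300,250:400],(530,600),interpolation=cv2.INTER_CUBIC)); to(-.025,0,.052,20)"
```

```text
t 4.325 hold [-0.0756 -0.0005  0.0516] F [ 0.1911 -0.3789  0.6841] w 0.0005031947766964622
shift [ 0.1571 -0.0012  0.0559] turn [-0.0001 -0.      0.0004]
```

View pics/s1c.png

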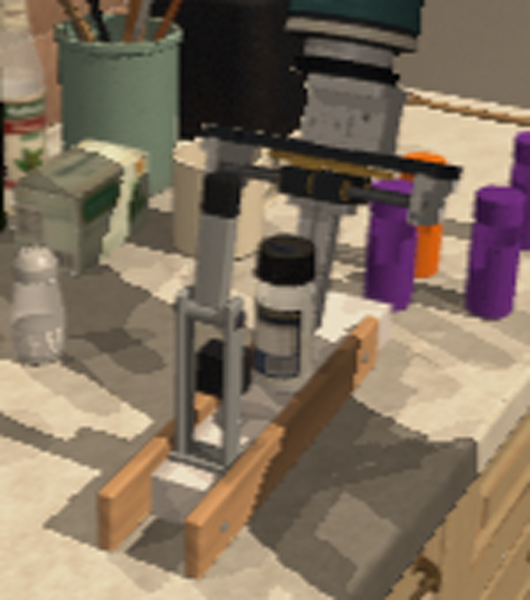

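The jar is upright at about (285,305) in the crop, with the fingers right behind it. I'll keep pushing.

>>> send_rows(motion=[[1, [0.0125, 0, 0.0046], [0, 0, 0]], [1, [0.025, 0, 0.0091], [0, 0, 0]], [1, [0.0375, 0, 0.0137], [0, 0, 0]], [1, [0.05, 0, 0.0182], [0, 0, 0]], [1, [0.0625, 0, 0.0228], [0, 0, 0]], [1, [0.075, 0, 0.0273], [0, 0, 0]], [1, [0.0875, 0, 0.0319], [0, 0, 0]], [1, [0.1, 0, 0.0364], [0, 0, 0]], [1, [0.11, 0, 0.04], [0, 0, 0]], [1, [0.118, 0, 0.043], [0, 0, 0]], [1, [0.126, 0, 0.0459], [0, 0, 0]], [1, [0.134, 0, 0.0488], [0, 0, 0]]])

```text
time_s: 5.88
tool_pos: [0.4696, -0.0437, 0.0515]
tcp_rot: [-1.94, -2.109, -0.343]
wrist_force: [-1.3, 0.5, 0.2]
width: 0.0005
finger_force: 0.0
```

>>> send_rows(motion=[[1, [0.006, 0, 0.0022], [0, 0, 0]], [1, [0.012, 0, 0.0044], [0, 0, 0]], [1, [0.018, 0, 0.0066], [0, 0, 0]], [1, [0.024, 0, 0.0087], [0, 0, 0]], [1, [0.03, 0, 0.0109], [0, 0, 0]]])

```text
time_s: 6.5
tool_pos: [0.4688, -0.0343, 0.0516]
tcp_rot: [-1.94, -2.109, -0.343]
wrist_force: [-0.2, -1.3, 0.2]
width: 0.0008
finger_force: 0.4
```

```bash
python3 -c "
from h import *
st(); P,im=snap('side','s2'); P2,im2=snap('wrist','w2'); a=cv2.resize(im[170:290,270:370],(500,600),interpolation=cv2.INTER_CUBIC); b=cv2.resize(im2[100:300,270:370],(300,600))
cv2.imwrite('pics/s2c.png',np.hstack([a,b]))"
```

```text
t 6.5 hold [-0.0234 -0.0004  0.0516] F [-0.1983 -1.2674  0.2457] w 0.0007638031834070645
```

View pics/s2c.png

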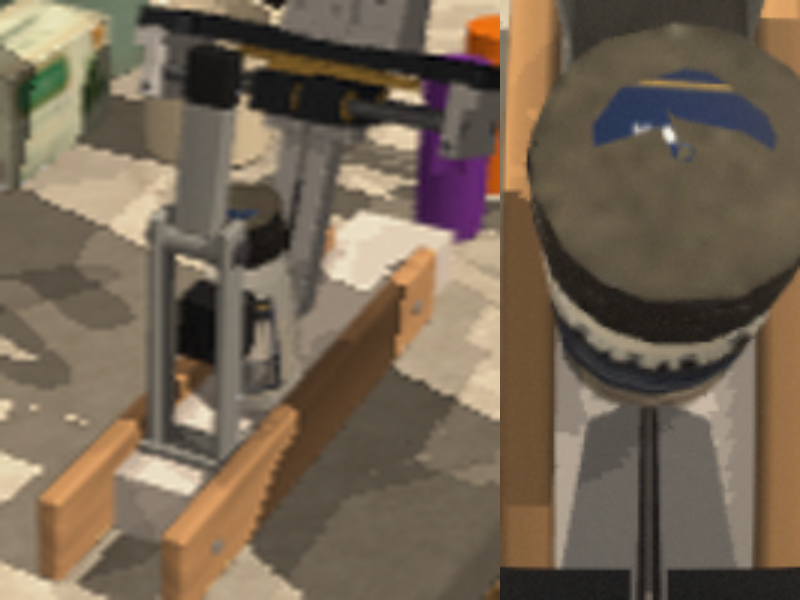

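The jar has its leading edge over the ring and leans a little; it has not seated yet. I'll go on in small steps.

>>> send_rows(motion=[[1, [0.005, 0, 0.0018], [0, 0, 0]], [1, [0.01, 0, 0.0036], [0, 0, 0]], [1, [0.015, 0, 0.0055], [0, 0, 0]], [1, [0.02, 0, 0.0073], [0, 0, 0]]])

```text
time_s: 7.1
tool_pos: [0.4683, -0.0279, 0.0516]
tcp_rot: [-1.94, -2.109, -0.343]
wrist_force: [0.2, 0.1, 0.4]
width: 0.0003
finger_force: 0.2
```

>>> send_rows(motion=[[1, [0.005, 0, 0.0018], [0, 0, 0]], [1, [0.01, 0, 0.0036], [0, 0, 0]], [1, [0.015, 0, 0.0055], [0, 0, 0]]])

```text
time_s: 7.48
tool_pos: [0.4689, -0.025, 0.0516]
tcp_rot: [-1.944, -2.11, -0.343]
wrist_force: [3.0, -16.2, -0.2]
width: 0.0004
finger_force: 8.2
```

```bash
python3 -c "
from h import *
st(); P,im=snap('side','s3'); P2,im2=snap('wrist','w3'); P3,im3=snap('scene','c3')
a=cv2.resize(im[185:265,290:350],(300,400),interpolation=cv2.INTER_CUBIC); b=cv2.resize(im2[100:300,270:370],(200,400));c=cv2.resize(im3[215:295,300:360],(300,400),interpolation=cv2.INTER_CUBIC)
cv2.imwrite('pics/s3c.png',np.hstack([a,b,c]))"
```

```text
t 7.475 hold [-0.0142 -0.0013  0.0516] F [  2.9559 -16.2042  -0.1689] w 0.00037864762007012586
```

View pics/s3c.png

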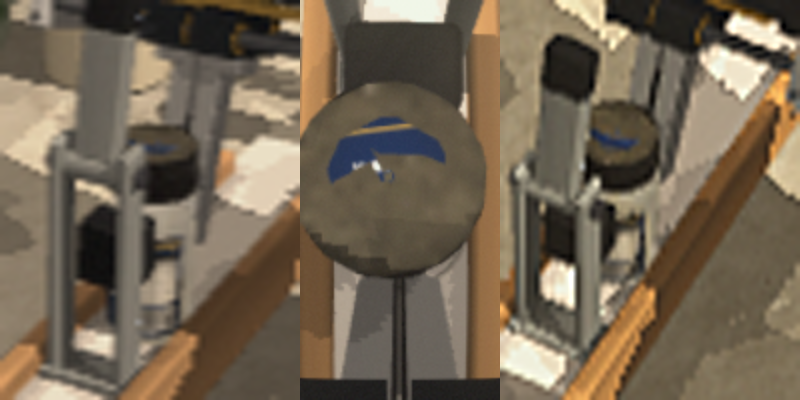

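16 N on the stop and the jar now upright: it is against the far wall. I'll back off at once and check the lid height.

>>> send_rows(motion=[[1, [-0.06, 0, -0.02], [0, 0, 0]], [1, [-0.1, 0, -0.1], [0, 0, 0]], [1, [-0.1, 0, -0.3], [0, 0, 0]], [1, [-0.1, 0, -0.5], [0, 0, 0]], [1, [-0.1, 0, -0.7], [0, 0, 0]], [1, [-0.1, 0, -0.8], [0, 0, 0]], [1, [-0.1, 0, -0.8], [0, 0, 0]]])

```text
time_s: 8.5
tool_pos: [0.4774, -0.1347, 0.2684]
tcp_rot: [-1.943, -2.11, -0.344]
wrist_force: [-0.1, -0.3, -0.7]
width: 0.0002
finger_force: 0.0
```

```bash
python3 -c "
from h import *
st(); PS=manip.camera_params('scene');PD=manip.camera_params('side')
for z in(.125,.135): print(z,hold(onz(PD,321.4,213,z)),hold(onz(PS,324.4,241,z)))
b=to(.125,0,.30,0); to(.085,0,.205,0,b)
P2,im2=snap('wrist','w4'); print(hold(P2['extrinsics'][:3,3])); print([proj(P2,C+s*ex+Z*z,True) for s,z in((.013,.125),(.068,.135))])
cv2.imwrite('pics/w4c.png',cv2.resize(im2[0:240,220:420],(500,600)))"
```

```text
t 8.5 hold [-0.1242 -0.0009  0.2684] F [-0.148  -0.2696 -0.7332] w 0.0002090291868604137
0.125 [0.0149 0.0013 0.125 ] [0.0142 0.0027 0.125 ]
0.135 [0.0337 0.0097 0.135 ] [0.0218 0.0066 0.135 ]
shift [ 0.8168 -0.0022  0.1837] turn [ 0.0004 -0.0553  0.0002]
shift [-0.1333  0.      0.3167] turn [ 0.  0. -0.]
[-0.1075 -0.0002  0.4633]
[array([318.1144, 115.9259]), array([318.1409,  69.8629])]
```

View pics/w4c.png

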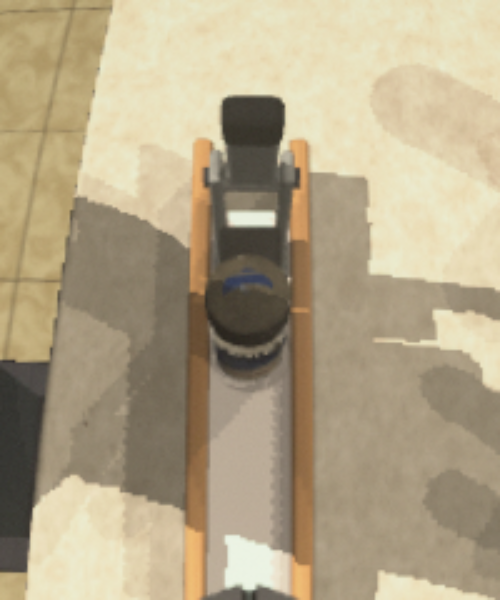

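Seated: both cameras agree on the lid at s≈14 mm only for z = 0.125. The lever pivot in the crop is at (252,176), as predicted, slightly right of the midline. I'm going over behind the lever.

>>> send_rows(motion=[[1, [0.12, 0, -0.05], [0, 0, 0]], [1, [0.3, 0, 0], [0, -0.02, 0]], [1, [0.5, 0.003, 0.06], [0, -0.04, 0]], [1, [0.7, 0.003, 0.14], [0, -0.0553, 0]], [1, [0.8168, 0.004, 0.184], [0, -0.0553, 0]], [1, [0.8168, 0.004, 0.184], [0, -0.0553, 0]], [1, [0.8168, 0.004, 0.184], [0, -0.0553, 0]]])

```text
time_s: 9.43
tool_pos: [0.4572, 0.1145, 0.2978]
tcp_rot: [-2.126, -2.31, -0.0]
wrist_force: [-0.2, -0.0, -0.6]
width: 0.0005
finger_force: 0.0
```

```bash
python3 -c "
from h import *
st(); P,im=snap('wrist','w5'); P,im=snap('side','s5')
PD=P
for th in (-.2,0,.2): print(th,proj(PD,C+(.07-.085*np.sin(th))*ex-.002*ey+Z*(.135+.085*np.cos(th))))
b=to(.112,-.002,.205,0)
for th in np.radians([0,20,40,60,75,85,90,93]):
    s=.07-.07*np.sin(th)+.006*np.cos(th)+.008; z=.135+.07*np.cos(th)+.006*np.sin(th); print(round(np.degrees(th)),s,z,end=' '); to(s,-.002,z,0,b)
cv2.imwrite('pics/s5c.png',cv2.resize(im[100:300,250:400],(450,600)))"
```

```text
t 9.425 hold [ 0.1259 -0.0009  0.2978] F [-0.2266 -0.0498 -0.6005] w 0.0005009764611991838
-0.2 [306.1712 184.81  ]
0 [309.9059 181.365 ]
0.2 [313.4853 179.5522]
shift [-0.045   0.0032  0.3104] turn [-0.0001 -0.0003  0.0001]
0 0.08400000000000002 0.20500000000000002 shift [-0.0933  0.     -0.    ] turn [ 0.  0. -0.]
20 0.05969674569191864 0.2028306043149676 shift [-0.1743  0.      0.0072] turn [ 0.  0. -0.]
40 0.03760113398065613 0.1924798366764477 shift [-0.248   0.      0.0417] turn [ 0.  0. -0.]
60 0.020378221735089304 0.17519615242270664 shift [-0.3054  0.      0.0993] turn [ 0.  0. -0.]
75 0.011938106430380348 0.15891288811491086 shift [-0.3335  0.      0.1536] turn [ 0.  0. -0.]
85 0.008789305590063766 0.14707807018088656 shift [-0.344   0.      0.1931] turn [ 0.  0. -0.]
90 0.008 0.14100000000000001 shift [-0.3467  0.      0.2133] turn [ 0.  0. -0.]
93 0.0077819168297221745 0.1373282602715214 shift [-0.3474  0.      0.2256] turn [ 0.  0. -0.]
```

View pics/s5c.png

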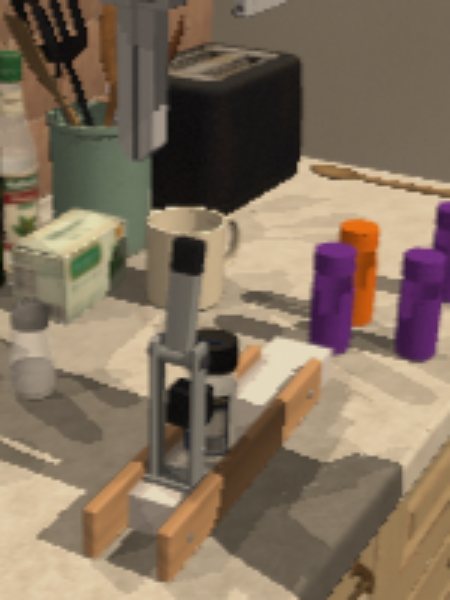

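The lever is nearly upright with its tip at (189,240) in the crop, and the jar stands upright in the ring. I'll go down behind the lever, then sweep along its arc.

>>> send_rows(motion=[[1, [-0.02, 0.003, 0.12], [0, 0, 0]], [1, [-0.045, 0.003, 0.25], [0, 0, 0]], [1, [-0.045, 0.003, 0.31], [0, 0, 0]], [1, [-0.045, 0.003, 0.31], [0, 0, 0]]])

```text
time_s: 10.02
tool_pos: [0.4589, 0.101, 0.2047]
tcp_rot: [-2.127, -2.308, 0.0]
wrist_force: [-0.5, -0.3, 0.7]
width: 0.0007
finger_force: 0.0
```

>>> send_rows(motion=[[1, [-0.03, 0, 0], [0, 0, 0]], [1, [-0.06, 0, 0], [0, 0, 0]], [1, [-0.09, 0, 0], [0, 0, 0]], [1, [-0.118, 0, 0.001], [0, 0, 0]], [1, [-0.146, 0, 0.003], [0, 0, 0]], [1, [-0.174, 0, 0.007], [0, 0, 0]], [1, [-0.2, 0, 0.017], [0, 0, 0]], [1, [-0.225, 0, 0.029], [0, 0, 0]], [1, [-0.248, 0, 0.042], [0, 0, 0]], [1, [-0.27, 0, 0.06], [0, 0, 0]], [1, [-0.29, 0, 0.08], [0, 0, 0]], [1, [-0.305, 0, 0.099], [0, 0, 0]]])

```text
time_s: 11.52
tool_pos: [0.4672, 0.0103, 0.1755]
tcp_rot: [-2.127, -2.311, -0.002]
wrist_force: [0.7, -0.6, 4.8]
width: 0.0003
finger_force: 2.0
```

```bash
python3 -c "
from h import *
st(); b=None
for th in np.radians([68,75,80,85,90]):
    s=.07-.07*np.sin(th)+.006*np.cos(th)+.008; z=.135+.07*np.cos(th)+.006*np.sin(th); to(s,-.002,z,0)"
```

```text
t 11.525 hold [ 0.0212 -0.0024  0.1755] F [ 0.6532 -0.569   4.8276] w 0.00028054520359636247
shift [-0.0196 -0.0013  0.0289] turn [ 0.0001 -0.0002  0.0003]
shift [-0.031  -0.0014  0.0551] turn [ 0.0001 -0.0002  0.0003]
shift [-0.0371 -0.0014  0.0746] turn [ 0.0001 -0.0002  0.0003]
shift [-0.0415 -0.0014  0.0946] turn [ 0.0001 -0.0002  0.0003]
shift [-0.0442 -0.0014  0.1148] turn [ 0.0001 -0.0002  0.0003]
```

Contact is right: 4.8 N upward. I'll finish the swing gently.

>>> send_rows(motion=[[1, [-0.011, 0, 0.015], [0, 0, 0]], [1, [-0.02, 0, 0.029], [0, 0, 0]], [1, [-0.026, 0, 0.042], [0, 0, 0]], [1, [-0.031, 0, 0.055], [0, 0, 0]], [1, [-0.037, 0, 0.075], [0, 0, 0]], [1, [-0.04, 0, 0.087], [0, 0, 0]], [1, [-0.0415, 0, 0.095], [0, 0, 0]], [1, [-0.043, 0, 0.103], [0, 0, 0]], [1, [-0.044, 0, 0.109], [0, 0, 0]]])

```text
time_s: 12.65
tool_pos: [0.4682, -0.0023, 0.1431]
tcp_rot: [-2.127, -2.311, -0.002]
wrist_force: [0.5, -3.5, 2.9]
width: 0.0001
finger_force: 1.9
```

```bash
python3 -c "
from h import *
st()"
```

```text
t 12.65 hold [ 0.0086 -0.0024  0.1431] F [ 0.4603 -3.4567  2.8507] w 0.00011469133301019298
```

Not at the stop yet (z 143 mm, 3 N). I'll press on in about 1 mm steps.

>>> send_rows(motion=[[1, [0, 0, 0.0035], [0, 0, 0]], [1, [0, 0, 0.007], [0, 0, 0]], [1, [0, 0, 0.007], [0, 0, 0]]])

```text
time_s: 13.02
tool_pos: [0.4682, -0.0023, 0.1411]
tcp_rot: [-2.127, -2.311, -0.002]
wrist_force: [0.6, -2.8, 5.9]
width: 0.0004
finger_force: 2.5
```

>>> send_rows(motion=[[1, [0, 0, 0.0035], [0, 0, 0]], [1, [0, 0, 0.0035], [0, 0, 0]]])

```text
time_s: 13.28
tool_pos: [0.4684, -0.0023, 0.1407]
tcp_rot: [-2.127, -2.312, -0.002]
wrist_force: [-6.2, -3.4, 21.1]
width: 0.0005
finger_force: 10.3
```

It hit a hard stop at 140.7 mm (the locked top face is 141 mm). I'm letting go and lifting away.

>>> send_rows(motion=[[1, [0, 0, -0.03], [0, 0, 0]], [1, [0, 0, -0.15], [0, 0, 0]], [1, [0, 0, -0.3], [0, 0, 0]], [1, [0, 0, -0.5], [0, 0, 0]], [1, [-0.2, 0, -0.6], [0, 0, 0]], [1, [-0.4, 0, -0.6], [0, 0, 0]], [1, [-0.4, 0, -0.6], [0, 0, 0]], [1, [-0.4, 0, -0.6], [0, 0, 0]]])

```text
time_s: 14.28
tool_pos: [0.478, -0.1215, 0.3197]
tcp_rot: [-2.126, -2.311, -0.003]
wrist_force: [-0.2, 0.9, 0.2]
width: 0.0006
finger_force: 0.0
```

```bash
python3 -c "
from h import *
st(); P,im=snap('side','s6'); Q,im2=snap('scene','c6')
cv2.imwrite('pics/s6c.png',np.hstack([cv2.resize(im[170:290,270:350],(400,600),interpolation=cv2.INTER_CUBIC),cv2.resize(im2[200:320,275:355],(400,600),interpolation=cv2.INTER_CUBIC)]))
for th in (1.4,1.5,1.57): print([proj(p,C+(.07-.085*np.sin(th)+.006*np.cos(th))*ex-.002*ey+Z*(.135+.085*np.cos(th)+.006*np.sin(th))) for p in (P,Q)])"
```

```text
t 14.275 hold [-0.1111 -0.0025  0.3197] F [-0.2365  0.8628  0.233 ] w 0.0006440095583223251
[array([325.4911, 196.1582]), array([328.1747, 224.2201])]
[array([325.6661, 199.236 ]), array([328.4474, 226.157 ])]
[array([325.6978, 201.4797]), array([328.5374, 227.6591])]
```

View pics/s6c.png

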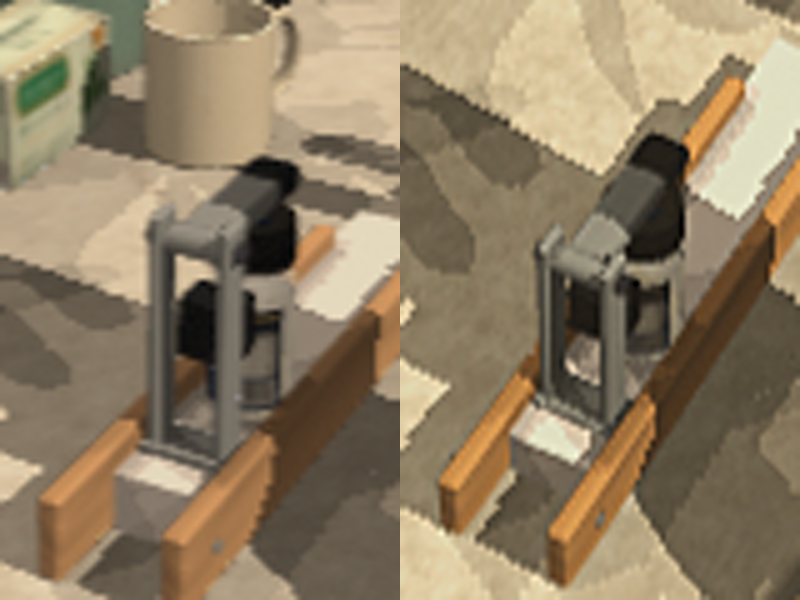

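The lever is level over the jar's lid: its tip is at (275,160) in the side crop, which is pixel (325,202) against a predicted (326,201). The jar is upright and the arm is clear, so I'm handing in.

```bash
python3 -c "
from cell import manip
print(manip.job_done())"
```

```text
the job is handed in; nothing more can be done
None
```

The jar is upright in the ring with the lever locked level over its lid, the tin, mug and salt shaker were not touched, and the job was handed in at about 14 s; no verdict was shown.

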